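# Switch on the station's globe lamp under its roof lip

## Robot

A 6-joint arm with a two-finger parallel gripper is mounted at the origin on the work surface. World frame = base frame: x ahead of the robot, y to its left, z up, the work surface at z = 0. Lengths are in m, angles in rad, forces in N, time in s.
With the tool pointing down it reaches from about 0.375 to 0.975 m from the base axis. Payload 3.8 kg.
Tool frame: the origin (TCP) lies at the very end of the fingers, on their centre line; the grasp point (between the pads) lies 19 mm behind it; z points along the fingers, y is the line along which they close (so a half turn about z gives the same grasp; the last joint's range is limited). The gripper opens to 85 mm and grips with 20 to 120 N. Pads are 22 mm wide; open, the fingers measure 114 mm over their backs; the gripper's body (76 mm by 85 mm) begins 54 mm behind the grasp point. The pads swing forward as they close: fully open they stand 13 mm farther back than shut.
Start: joints at [-1.272, 0.264, 1.604, -0, 1.274, -0.037], TCP at [0.222, -0.637, 0.231] pointing down, gripper open.
Joint ranges: [-2.63, 2.63], [-0.94, 2.18], [0.31, 2.57], [-1.31, 4.45], [0, 2.66], [-2.55, 2.55]. Speed limits (rad/s): [2.57, 2.57, 3.14, 3.14, 3.14, 3.14].

## Interface

Orientations are given as a rotation vector (axis times angle).
In Python, from workcell import read_state, read_camera, calibration, finish_job gives the robot as it stands.
- The arm moves only by the tool step_arm, never from a script. Its argument "commands" is a list of rows, each an object of numbers: "fingers": the gripper's target within -1 to 1 (shut at 1, half-way at 0, fully open at -1); "dx", "dy", "dz": the shift along the tool's x, y, z in m; "roll": the turn about the tool's z in degrees. In form: [{"fingers": .., "dx": .., "dy": .., "dz": .., "roll": ..}, ...]. A call has 1 to 8 rows; each row is the pose to reach, as a shift and turn from the pose commanded when the call began, along the tool's axes at that moment; what a row does not reach only later rows make up. A row lasts 1/8 s, in which the tool goes at most 62.5 mm and 10.7 degrees, less where a joint would pass 70% of its speed; a pose out of reach is approached as far as the arm can. A call with a gripper value outside its range is refused whole. The fingers move at their own pace and stop on an object; "squeeze" is the grip in N (left out, the last holds). Time passes only in rows, so rows that repeat a pose let the fingers close. It gives the time, the measured TCP pose, the force, the opening and the grip force at its end, in the units of the state.
- read_state(): the state, without advancing time (a new reading comes with each control period).
- read_camera(name): name is "side" or "top" or "wrist"; returns (picture, depth): 480x640x3 uint8, blue, green, red; 480x640 float32, m along the optical axis (not along the pixel's ray), 0 where there is no reading.
- calibration(name): a dict with "intrinsics" (3x3 intrinsics, pixels), "world_to_cam" (4x4, takes a point from world to camera coordinates). Camera axes: x right, y up, looking along -z (the intrinsics and any distortion apply to the point x, -y, -z); pixel columns grow to the right and rows downward; lengths in m; the calibration is good to about 2 mm. A picture is of the moment at which its call begins: read the wrist's pose just before it. calibration takes no time and is no camera call; for the wrist camera it gives the pose at the moment of the call.
- finish_job(): hands the job in; it is judged then, once.
The state is a dict: "time": time; "q": joint angles; "joint_vel": joint speeds; "joint_torque": joint torques, N m; "tool_pos": TCP position; "tcp_rot": TCP orientation; "wrist_force": force on the tool from outside, world axes, zero at the start; "torque": the same for the moment, N m; "width": opening from 0.0 (shut) to 1.0 (fully open); "grip_force": force on a finger pad.
Only numpy, scipy, OpenCV 4.12 (cv2) and the standard library are available. Lean on these libraries where they do the work, as an engineer would, in place of code of your own. Each camera call takes 0.05 s, during which the arm holds its last target. There are 200 camera calls.

## Task

Switch on the globe lamp of the toy station: reach under the front lip of the open shelter that carries the glass globe and push the paddle switch hidden there all the way up, so that it stays up. The grey ticket booth has the same kind of switch under its own lip; leave that one unpressed.

Things in the scene. Friction and masses are not known exactly. Their poses are not given: they have to be found in the camera images.
- lamp_paddle (a point): Switch to press, mid under the shelter's front lip: a white bar 20 (x) by 50 (y) by 12 mm high. The point is the centre of its underside, 100 mm above the table when down, and moves with it. x points level from the lip into the shelter, 18 degrees at most off the world x; y along the lip. The bar's front is 4 mm behind the lip's edge; its underside hangs 35 mm below the lip (23 when up).
- shelter: Fixed lamp shelter, origin on the table under its roof's centre, axes as lamp_paddle's (51 mm in front of the origin). Wooden roof 130 (x) by 170 (y) mm, 135 to 147 mm high, with an 80 mm glass globe (top 232 mm) 18 mm behind centre; a steel plate on the lip is right above the switch. Two thin rear posts, floor 8 mm high; below and in front it is open, loose things there under 20 mm high.
- lamp_switch (a joint): Travel of the lamp's switch in m: 0 is hanging down (off), 0.012 its firm upper stop. Starts at 0 to 0.002. It slides straight up against about 2.7 N of friction and stays where it is left. On is fully up, above 0.009.
- booth_switch (a joint): Travel of the wrong switch in m (0 down, 0.012 up; starts at 0 to 0.002, must stay below 0.005): a bar just like the other, under the front lip of the fixed grey ticket booth, a closed house with a 130 by 130 mm roof, 167 mm high in all. It stands left or right of the shelter, their centres 240 to 480 mm apart across (y).
Mind the look-alikes: they are no part of the job. Leave any blue or green look-alike of the part that bears booth_switch alone.

How it is judged:
By the outcome, as a careful person would: the job done as asked, in the order asked, and still so for the second after the job is handed in, with the robot touching nothing.
It also fails if it takes over 32 s, if anything falls off the work surface, if the arm or the gripper's body presses on something with over 40 N, if the wrist force passes 120 N, or if a joint passes its speed limit or range.

## Working session

There is one attempt and no reset: what is moved stays moved. The work goes in short steps, Python scripts to look and compute and a tool call to move; the robot and the scene stay as the last step left them, time stands still between calls to the robot, and variables do not carry over. Pictures are saved under pics/ and viewed, at most 10 in all, crops included, and the job is handed in when it is done.

Besides the shell and the picture viewer there is one more tool, called after ">>>" as a command line: name --argument value ..., lists and objects as JSON in quotes. step_arm: Moves the arm, as the interface text tells. Its arguments: {"type":"object","properties":{"commands":{"type":"array","items":{"type":"object","properties":{"fingers":{"type":"number"},"dx":{"type":"number"},"dy":{"type":"number"},"dz":{"type":"number"},"roll":{"type":"number"}}}},"squeeze":{"type":"number"}},"required":["commands"]}

```bash
mkdir -p pics; cat > h.py <<'E'
import numpy as np, cv2
from workcell import read_state, read_camera, calibration, finish_job
def snap(n,f):
    c=calibration(n); p,d=read_camera(n); cv2.imwrite(f'pics/{f}.png',p); np.savez(f'pics/{f}.npz',d=d,K=c['intrinsics'],T=c['world_to_cam']); 
def world(f,u,v,r=1):
    z=np.load(f'pics/{f}.npz'); d=z['d'];K=z['K'];T=z['T']
    w=d[v-r:v+r+1,u-r:u+r+1]; D=np.median(w[w>0])
    x=(u-K[0,2])/K[0,0]*D; y=(v-K[1,2])/K[1,1]*D
    return (np.linalg.inv(T)@[x,-y,-D,1])[:3]
def cloud(f):
    z=np.load(f'pics/{f}.npz'); d=z['d'];K=z['K'];T=z['T']
    v,u=np.mgrid[:480,:640]
    P=np.stack([(u-K[0,2])/K[0,0]*d,-(v-K[1,2])/K[1,1]*d,-d,np.ones_like(d)],-1)@np.linalg.inv(T).T
    P[d<=0]=np.nan
    return P[...,:3]
E
python3 - <<'E'
from h import *
for n in('top','side'):
    snap(n,n+'0'); c=calibration(n); print(n,c)
s=read_state(); print(s)
E
```

```text
top {'intrinsics': array([[543.39061612,   0.        , 327.89925867],
       [  0.        , 543.39061612, 233.8984211 ],
       [  0.        ,   0.        ,   1.        ]]), 'world_to_cam': array([[-0.00347569, -0.99910592, -0.04213402,  0.02243552],
       [ 0.99295815, -0.00843752,  0.11816478, -0.48592752],
       [-0.11841464, -0.04142661,  0.9920997 , -0.8995085 ],
       [ 0.        ,  0.        ,  0.        ,  1.        ]])}
side {'intrinsics': array([[579.85134569,   0.        , 315.84943124],
       [  0.        , 579.85134569, 242.05366858],
       [  0.        ,   0.        ,   1.        ]]), 'world_to_cam': array([[-0.91649621, -0.39923135,  0.02547619,  0.42100897],
       [ 0.20802633, -0.42122328,  0.88277743, -0.1992432 ],
       [-0.34170126,  0.81436188,  0.46910017, -1.02573461],
       [ 0.        ,  0.        ,  0.        ,  1.        ]])}
{'time': 0.1, 'q': array([-1.27191700e+00,  2.64730974e-01,  1.60529351e+00, -8.54942954e-06,
        1.27371603e+00, -3.68970682e-02]), 'joint_vel': array([ 0.00108886, -0.00184394, -0.00278495,  0.00108207,  0.0008704 ,
        0.00276592]), 'joint_torque': array([-1.60490799e-04, -5.16706967e+01, -3.68588483e+01, -9.48028310e-05,
        6.21321058e-03, -7.44447516e-05]), 'tool_pos': array([ 0.22220683, -0.6366411 ,  0.23002044]), 'tcp_rot': array([-3.09532223e+00, -5.24610290e-01,  4.53101205e-04]), 'wrist_force': array([ 0.03702933,  0.57064371, -0.80574267]), 'torque': array([-0.02658823,  0.01157334, -0.02610997]), 'grip_force': 0.0, 'width': 1.0015398654733383}
```

View pics/top0.png

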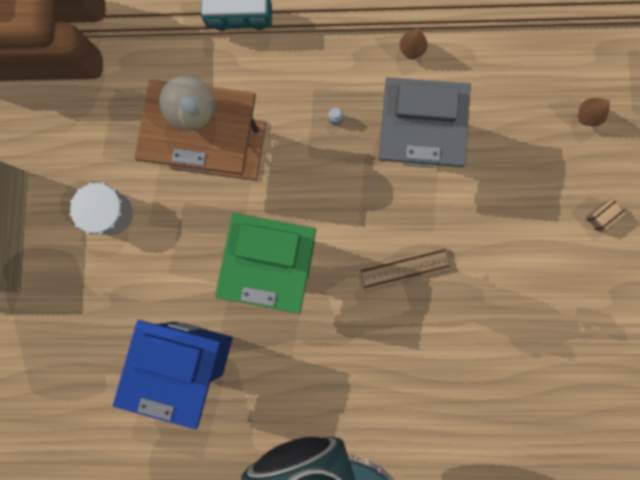

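View pics/side0.png

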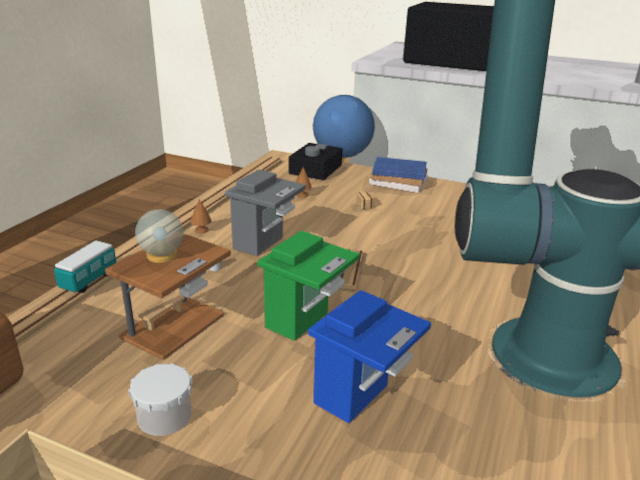

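Candidates for the lamp's lip: brown shelter with globe (plate at top px 188,158). The look-alikes are grey booth (422,153), green (258,297) and blue (155,410). The shelter with the globe is the one. The tool always points down and the bar sits behind the lip, so I probably need a held tool, perhaps the ladder-like bar at (405,268).

```bash
python3 - <<'E'
from h import *
t=cv2.imread('pics/top0.png'); s=cv2.imread('pics/side0.png')
a=cv2.resize(t[230:310,340:480],None,fx=5,fy=5,interpolation=cv2.INTER_CUBIC)[:400,:400*7//4]
b=cv2.resize(s[230:310,300:400],None,fx=4,fy=4,interpolation=cv2.INTER_CUBIC)
c=cv2.resize(s[200:360,90:250],None,fx=2,fy=2,interpolation=cv2.INTER_CUBIC)
im=np.zeros((600,800,3),np.uint8)
a=cv2.resize(a,(490,280));im[:280,:490]=a; im[280:600,:400]=b; im[280:600,400:720]=c
cv2.imwrite('pics/crop1.png',im)
P=cloud('top0')
for n,u,v in [('plate',188,158),('roofTL',150,84),('roofTR',252,95),('roofBR',243,170),('roofBL',138,158),('ladL',366,279),('ladR',448,258),('ladmid',405,268),('grey',424,130),('greyplate',422,153),('green',258,297),('blue',155,410),('bench',607,214),('drum',96,208),('knob',335,115),('floorBR',258,176)]:
    print(n,world('top0',u,v).round(3))
# ladder heights
for v in range(245,295,4): print(v,(P[v,356:460:8,2]*1000).round(0))
E
```

```text
plate [0.59  0.228 0.15 ]
roofTL [0.71  0.292 0.148]
roofTR [0.689 0.131 0.148]
roofBR [0.603 0.171 0.014]
roofBL [0.592 0.307 0.146]
ladL [ 0.409 -0.045  0.012]
ladR [ 0.446 -0.188 -0.001]
ladmid [ 0.428 -0.112  0.015]
grey [ 0.629 -0.132  0.147]
greyplate [ 0.593 -0.127  0.15 ]
green [0.379 0.118 0.149]
blue [0.217 0.266 0.149]
bench [ 0.516 -0.45   0.03 ]
drum [0.529 0.408 0.066]
knob [0.693 0.006 0.037]
floorBR [0.595 0.146 0.002]
245 [-3.  1. -1. -1.  2. -0.  0.  1. -1. -3. -2. -0. -2.]
249 [ 2.  0.  2. -0. -1. -4.  1.  1.  0. -1. 12. 12.  1.]
253 [-1.  1.  1. -1. -1. -1. -2.  0. 12. 14. 10. 11.  1.]
257 [-3. -0.  1. -4. -3.  1. 15. 13. 10. 13. 13. 14. -1.]
261 [ 1. -1.  0.  1. 13. 13. 11.  9.  9. 13. 15. 12. -2.]
265 [-0. -0. 10. 13.  8. 11. 12. 16. 13. 12. 10. 12.  4.]
269 [-3. 16. 14.  9. 12. 12. 13. 15. 12. 16. 14. 14. -4.]
273 [ 2.  8. 11. 16. 10. 12. 14. 12. 13. 10.  1.  1.  2.]
277 [-1. 12. 10. 11. 10. 12. 12. 12. -1. -1.  2.  4. -1.]
281 [-1.  8. 11. 16. 15. 13. -1.  1. -2.  0. -0.  1.  2.]
285 [-3. 12. 15. 11. -2.  2.  4. -3. -1.  3. -3. -4.  0.]
289 [-1. -2. -3. -3. -0.  0. -0.  1.  0.  1. -1.  0.  1.]
293 [ 0.  2.  1. -1. -2.  1.  2. -0.  1.  1.  1.  1.  1.]
```

View pics/crop1.png

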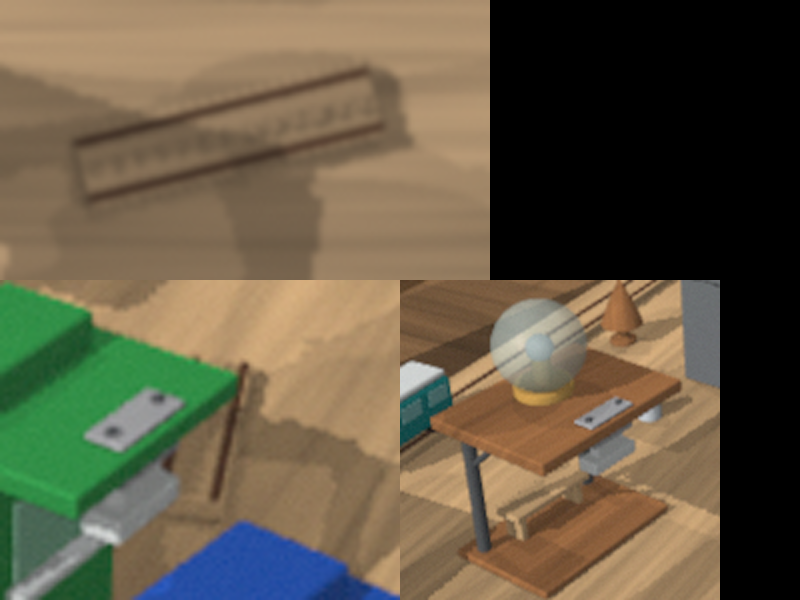

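```bash
cat > g.py <<'E'
from h import *
from scipy.spatial.transform import Rotation as Ro
P=cloud('top0')
def rect(x0,x1,y0,y1,z0,z1,n):
    m=(P[...,0]>x0)&(P[...,0]<x1)&(P[...,1]>y0)&(P[...,1]<y1)&(P[...,2]>z0)&(P[...,2]<z1)
    m=cv2.morphologyEx(m.astype(np.uint8),cv2.MORPH_OPEN,np.ones((3,3)))>0
    r=cv2.minAreaRect((P[m][:,:2]*1000).astype(np.float32)); b=cv2.boxPoints(r)
    print(n,m.sum(),'c',np.round(r[0]),'size',np.round(r[1]),'ang',round(r[2],1),'z',np.median(P[m][:,2]).round(4),'corners',b.round(0).tolist())
if __name__=='__main__':
    rect(.5,.8,.1,.34,.138,.156,'roof')
    rect(.36,.5,-.22,-.02,.007,.03,'plank')
    rect(.3,.52,.0,.22,.135,.18,'green')
    rect(.1,.4,.15,.4,.135,.18,'blue')
    rect(.5,.75,-.25,-.03,.135,.18,'grey')
    rect(.45,.62,.35,.5,.05,.09,'drum')
    s=read_state(); print(Ro.from_rotvec(s['tcp_rot']).as_matrix().round(3))
E
python3 g.py
```

```text
roof 6810 c [609. 220.] size [183. 198.] ang 81.8 z 0.1475 corners [[498.0, 143.0], [694.0, 115.0], [720.0, 296.0], [524.0, 325.0]]
plank 2010 c [ 429. -111.] size [ 40. 150.] ang 13.7 z 0.0123 corners [[392.0, -43.0], [427.0, -189.0], [466.0, -180.0], [430.0, -34.0]]
green 8045 c [392. 129.] size [154. 214.] ang 79.0 z 0.1477 corners [[273.0, 74.0], [483.0, 33.0], [512.0, 184.0], [302.0, 225.0]]
blue 8381 c [310. 241.] size [134. 223.] ang 73.3 z 0.1476 corners [[184.0, 209.0], [398.0, 145.0], [436.0, 273.0], [223.0, 338.0]]
grey 7233 c [ 645. -133.] size [130. 131.] ang 84.4 z 0.148 corners [[573.0, -191.0], [703.0, -204.0], [716.0, -74.0], [586.0, -61.0]]
drum 2148 c [531. 411.] size [89. 88.] ang 89.9 z 0.0661 corners [[487.0, 367.0], [574.0, 367.0], [574.0, 456.0], [487.0, 456.0]]
[[ 0.944  0.33  -0.001]
 [ 0.33  -0.944  0.002]
 [ 0.    -0.002 -1.   ]]
```

```bash
python3 - <<'E'
from g import *
Z=P[...,2]; m=((Z>.136)&(Z<.158)).astype(np.uint8); m=cv2.morphologyEx(m,cv2.MORPH_OPEN,np.ones((5,5)))
n,l,st,_=cv2.connectedComponentsWithStats(m)
for i in range(1,n):
    if st[i,4]<1500: continue
    k=cv2.erode((l==i).astype(np.uint8),np.ones((3,3)))>0
    r=cv2.minAreaRect((P[k][:,:2]*1000).astype(np.float32)); print(st[i],np.round(r[0],1),np.round(r[1]),round(r[2],1),cv2.boxPoints(r).round(0).tolist())
# side-view paddle bar and its points
Q=cloud('side0')
for u in range(182,212,5): print(u,[tuple((Q[v,u]*1000).round(0)) for v in (278,282,286,290)])
snap('wrist','w0')
E
```

```text
[ 379   77   91   90 4915] [ 643.6 -132.3] [127. 128.] 84.4 [[574.0, -189.0], [701.0, -202.0], [714.0, -75.0], [586.0, -63.0]]
[ 135   79  120   95 6764] [642.3 220.1] [169. 128.] 81.6 [[567.0, 146.0], [693.0, 127.0], [718.0, 294.0], [591.0, 313.0]]
[ 216  214   99   99 5372] [431.  108.7] [127. 126.] 79.4 [[357.0, 58.0], [481.0, 35.0], [505.0, 160.0], [381.0, 183.0]]
[ 113  320  107  109 5735] [268.7 253.3] [129. 128.] 75.7 [[191.0, 207.0], [315.0, 175.0], [347.0, 300.0], [223.0, 331.0]]
182 [(np.float64(588.0), np.float64(262.0), np.float64(146.0)), (np.float64(584.0), np.float64(267.0), np.float64(142.0)), (np.float64(673.0), np.float64(154.0), np.float64(45.0)), (np.float64(599.0), np.float64(250.0), np.float64(112.0))]
187 [(np.float64(583.0), np.float64(254.0), np.float64(143.0)), (np.float64(585.0), np.float64(253.0), np.float64(134.0)), (np.float64(593.0), np.float64(243.0), np.float64(118.0)), (np.float64(592.0), np.float64(246.0), np.float64(112.0))]
192 [(np.float64(581.0), np.float64(244.0), np.float64(138.0)), (np.float64(588.0), np.float64(236.0), np.float64(124.0)), (np.float64(588.0), np.float64(236.0), np.float64(116.0)), (np.float64(587.0), np.float64(239.0), np.float64(110.0))]
197 [(np.float64(582.0), np.float64(228.0), np.float64(129.0)), (np.float64(588.0), np.float64(222.0), np.float64(116.0)), (np.float64(585.0), np.float64(226.0), np.float64(111.0)), (np.float64(582.0), np.float64(231.0), np.float64(106.0))]
202 [(np.float64(698.0), np.float64(53.0), np.float64(1.0)), (np.float64(583.0), np.float64(215.0), np.float64(113.0)), (np.float64(580.0), np.float64(220.0), np.float64(109.0)), (np.float64(674.0), np.float64(90.0), np.float64(-1.0))]
207 [(np.float64(690.0), np.float64(46.0), np.float64(-1.0)), (np.float64(680.0), np.float64(62.0), np.float64(1.0)), (np.float64(676.0), np.float64(69.0), np.float64(-4.0)), (np.float64(665.0), np.float64(85.0), np.float64(-1.0))]
```

Side depth agrees (bar front at x≈0.58–0.59, y≈0.205–0.25), so the paddle is at about (0.592, 0.228) with x heading −8.4°. I'll use the loose plank (150×40×12 mm, centre (0.429, −0.111)) as a lever, gripping it at (0.425, −0.094).

>>> step_arm --commands '[{"fingers":-1,"dx":0.046,"dy":-0.055,"dz":0,"roll":-10},{"fingers":-1,"dx":0.09,"dy":-0.11,"dz":0,"roll":-20},{"fingers":-1,"dx":0.137,"dy":-0.165,"dz":0,"roll":-30},{"fingers":-1,"dx":0.183,"dy":-0.22,"dz":0,"roll":-40},{"fingers":-1,"dx":0.23,"dy":-0.275,"dz":0,"roll":-50},{"fingers":-1,"dx":0.275,"dy":-0.33,"dz":0,"roll":-60},{"fingers":-1,"dx":0.32,"dy":-0.385,"dz":0,"roll":-70},{"fingers":-1,"dx":0.37,"dy":-0.445,"dz":0,"roll":-80}]'

```text
time: 1.15
tool_pos: [0.3978, -0.1671, 0.2313]
tcp_rot: [2.029, 2.398, 0.0]
wrist_force: [1.1, -0.4, -0.8]
width: 1.001
grip_force: 0.0
```

```bash
cat > rel.py <<'E'
import sys
from h import *
from scipy.spatial.transform import Rotation as Ro
# usage: x y z heading_y  -> tool deltas
def rel(x,y,z,h):
    s=read_state(); R=Ro.from_rotvec(s['tcp_rot']).as_matrix()
    cur=np.degrees(np.arctan2(R[1,1],R[0,1])); d=R.T@(np.array([x,y,z])-s['tool_pos'])
    print('t',round(s['time'],2),'pos',s['tool_pos'].round(4),'head',cur.round(1),'F',s['wrist_force'].round(1),'w',round(s['width'],3),'grip',round(s['grip_force'],1),'q',s['q'].round(2))
    print('delta mm',(d*1000).round(1),'roll',round(-((h-cur+180)%360-180),1))
if __name__=='__main__': rel(*map(float,sys.argv[1:]))
E
python3 rel.py .425 -.0945 .12 13.9
```

```text
t 1.15 pos [ 0.3978 -0.1671  0.2313] head 9.5 F [ 1.1 -0.4 -0.8] w 1.001 grip 0.0 q [-0.46 -0.21  2.09  0.    1.26 -0.62]
delta mm [ 67.1  38.8 111.3] roll -4.4
```

>>> step_arm --commands '[{"fingers":-1,"dx":0,"dy":0,"dz":0,"roll":0},{"fingers":-1,"dx":0,"dy":0,"dz":0.05,"roll":0},{"fingers":-1,"dx":0,"dy":0,"dz":0.05,"roll":0},{"fingers":-1,"dx":0,"dy":0,"dz":0.05,"roll":0}]'

```text
time: 1.65
tool_pos: [0.3976, -0.17, 0.1821]
tcp_rot: [2.038, 2.391, -0.0]
wrist_force: [-0.1, -0.5, 0.4]
width: 0.998
grip_force: 0.0
```

```bash
python3 rel.py .425 -.0945 .12 13.9; python3 -c "
from h import *
snap('wrist','w1')"
```

```text
t 1.65 pos [ 0.3976 -0.17    0.1821] head 9.1 F [-0.1 -0.5  0.4] w 0.998 grip 0.0 q [-0.46 -0.17  2.15 -0.    1.16 -0.62]
delta mm [70.2 39.  62. ] roll -4.8
```

View pics/w1.png

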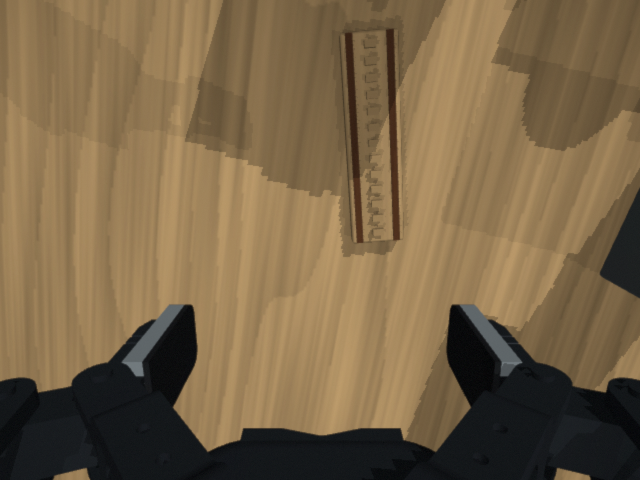

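The wrist view shows the plank lying clear, with corners near (342,32), (396,30), (355,242) and (402,240). I'll refine its pose from the wrist depth.

```bash
python3 - <<'E'
from h import *
P=cloud('w1'); 
m=(P[...,2]>.006)&(P[...,2]<.03)&(P[...,0]>.36)&(P[...,0]<.5)&(P[...,1]>-.22)&(P[...,1]<0)
m=cv2.morphologyEx(m.astype(np.uint8),cv2.MORPH_OPEN,np.ones((5,5)))>0
r=cv2.minAreaRect((P[m][:,:2]*1000).astype(np.float32));print(np.round(r[0],1),np.round(r[1]),r[2],cv2.boxPoints(r).round(0).tolist(),np.percentile(P[m][:,2],[10,50,90,99]).round(4))
E
```

```text
[ 426.5 -112.8] [ 40. 150.] 13.580275535583496 [[389.0, -44.0], [425.0, -191.0], [464.0, -181.0], [428.0, -35.0]] [0.0119 0.0132 0.0155 0.0176]
```

```bash
python3 rel.py .4225 -.0963 .05 13.6
```

```text
t 1.7 pos [ 0.3983 -0.1703  0.1828] head 9.1 F [ 0.9 -0.9 -0.3] w 1.0 grip 0.0 q [-0.46 -0.17  2.15 -0.    1.16 -0.62]
delta mm [ 69.4  35.4 132.8] roll -4.5
```

>>> step_arm --commands '[{"fingers":-0.6,"dx":0.035,"dy":0.018,"dz":0.03,"roll":-4.5},{"fingers":-0.6,"dx":0.069,"dy":0.035,"dz":0.06,"roll":-4.5},{"fingers":-0.6,"dx":0.069,"dy":0.035,"dz":0.1,"roll":-4.5},{"fingers":-0.6,"dx":0.069,"dy":0.035,"dz":0.132,"roll":-4.5},{"fingers":-0.6,"dx":0.069,"dy":0.035,"dz":0.132,"roll":-4.5},{"fingers":-0.6,"dx":0.069,"dy":0.035,"dz":0.132,"roll":-4.5}]'

```text
time: 2.45
tool_pos: [0.423, -0.0963, 0.0513]
tcp_rot: [1.939, 2.468, 0.002]
wrist_force: [0.4, -0.1, -0.2]
width: 0.799
grip_force: 0.0
```

```bash
python3 rel.py .4225 -.0963 .004 13.6
```

```text
t 2.45 pos [ 0.423  -0.0963  0.0513] head 13.7 F [ 0.4 -0.1 -0.2] w 0.799 grip 0.0 q [-0.28 -0.    2.27 -0.    0.87 -0.52]
delta mm [ 0.2 -0.6 47.3] roll 0.1
```

>>> step_arm --commands '[{"fingers":-0.3,"dx":0,"dy":0,"dz":0.025,"roll":0},{"fingers":-0.3,"dx":0,"dy":0,"dz":0.04,"roll":0},{"fingers":-0.3,"dx":0,"dy":0,"dz":0.047,"roll":0},{"fingers":-0.3,"dx":0,"dy":0,"dz":0.048,"roll":0}]' --squeeze 80

```text
time: 2.95
tool_pos: [0.4212, -0.0954, 0.0014]
tcp_rot: [-1.94, -2.471, 0.0]
wrist_force: [-1.0, -0.2, -1.1]
width: 0.652
grip_force: 0.0
```

```bash
python3 rel.py .4225 -.0963 .004 13.6
```

```text
t 2.95 pos [ 0.4212 -0.0954  0.0014] head 13.7 F [-1.  -0.2 -1.1] w 0.652 grip 0.0 q [-0.28  0.09  2.3   0.    0.76 -0.52]
delta mm [-1.2  1.  -2.6] roll 0.1
```

>>> step_arm --commands '[{"fingers":1,"dx":0,"dy":0,"dz":0,"roll":0},{"fingers":1,"dx":0,"dy":0,"dz":0,"roll":0},{"fingers":1,"dx":0,"dy":0,"dz":0,"roll":0},{"fingers":1,"dx":0,"dy":0,"dz":0,"roll":0},{"fingers":1,"dx":0,"dy":0,"dz":0,"roll":0}]' --squeeze 80

```text
time: 3.58
tool_pos: [0.422, -0.0955, 0.0023]
tcp_rot: [1.939, 2.47, 0.001]
wrist_force: [-1.9, -0.0, 7.5]
width: 0.439
grip_force: 80.9
```

>>> step_arm --commands '[{"fingers":1,"dx":0,"dy":0,"dz":-0.03,"roll":0},{"fingers":1,"dx":0,"dy":0,"dz":-0.08,"roll":0},{"fingers":1,"dx":0,"dy":0,"dz":-0.13,"roll":0},{"fingers":1,"dx":0,"dy":0,"dz":-0.18,"roll":0},{"fingers":1,"dx":0,"dy":0,"dz":-0.22,"roll":0},{"fingers":1,"dx":0,"dy":0,"dz":-0.22,"roll":0}]'

```text
time: 4.32
tool_pos: [0.4238, -0.096, 0.2256]
tcp_rot: [1.935, 2.465, 0.005]
wrist_force: [0.2, 0.3, -1.2]
width: 0.436
grip_force: 80.7
```

```bash
python3 rel.py .479 .244 .22 81.6; python3 -c "
from h import *
snap('wrist','w2');snap('side','s2')
a=cv2.imread('pics/w2.png');b=cv2.imread('pics/s2.png')
cv2.imwrite('pics/c2.png',np.hstack([cv2.resize(a,(400,300)),cv2.resize(b,(400,300))]))"
```

```text
t 4.33 pos [ 0.4238 -0.096   0.2256] head 13.7 F [ 0.2  0.3 -1.2] w 0.436 grip 80.7 q [-0.28 -0.21  2.1   0.    1.24 -0.52]
delta mm [317.2 134.4   5.2] roll -67.9
```

View pics/c2.png

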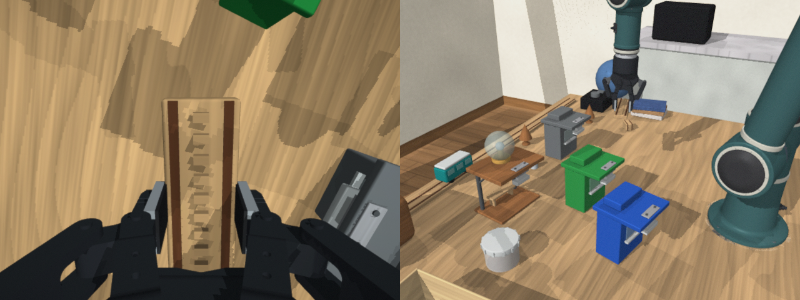

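The plank is held level. Now to a point in front of the shelter.

>>> step_arm --commands '[{"fingers":1,"dx":0.04,"dy":0.017,"dz":0,"roll":-8},{"fingers":1,"dx":0.08,"dy":0.034,"dz":0,"roll":-17},{"fingers":1,"dx":0.12,"dy":0.05,"dz":0,"roll":-25},{"fingers":1,"dx":0.16,"dy":0.067,"dz":0,"roll":-34},{"fingers":1,"dx":0.2,"dy":0.084,"dz":0,"roll":-42},{"fingers":1,"dx":0.24,"dy":0.1,"dz":0,"roll":-51},{"fingers":1,"dx":0.28,"dy":0.118,"dz":0,"roll":-60},{"fingers":1,"dx":0.317,"dy":0.134,"dz":0,"roll":-68}]'

```text
time: 5.42
tool_pos: [0.4746, 0.2454, 0.2184]
tcp_rot: [-0.218, -3.13, 0.003]
wrist_force: [-0.1, -0.1, -0.7]
width: 0.439
grip_force: 80.6
```

>>> step_arm --commands '[{"fingers":1,"dx":0,"dy":0,"dz":0,"roll":0},{"fingers":1,"dx":0,"dy":0,"dz":0,"roll":0}]'

```text
time: 5.68
tool_pos: [0.4747, 0.2437, 0.2191]
tcp_rot: [-0.227, -3.13, 0.004]
wrist_force: [0.0, 0.0, -0.6]
width: 0.437
grip_force: 80.7
```

```bash
python3 rel.py .479 .244 .075 81.6; python3 -c "
from h import *
snap('top','t3')
P=cloud('t3')
a=cv2.imread('pics/t3.png');snap('side','s3');b=cv2.imread('pics/s3.png')
cv2.imwrite('pics/c3.png',np.hstack([cv2.resize(a[40:340,60:460],(400,300)),cv2.resize(b,(400,300))]))"
```

```text
t 5.67 pos [0.4747 0.2437 0.2191] head 81.7 F [ 0.   0.  -0.6] w 0.437 grip 80.7 q [ 0.43  0.01  1.92 -0.    1.22 -1.  ]
delta mm [ -4.7   1.3 144.1] roll 0.1
```

View pics/c3.png

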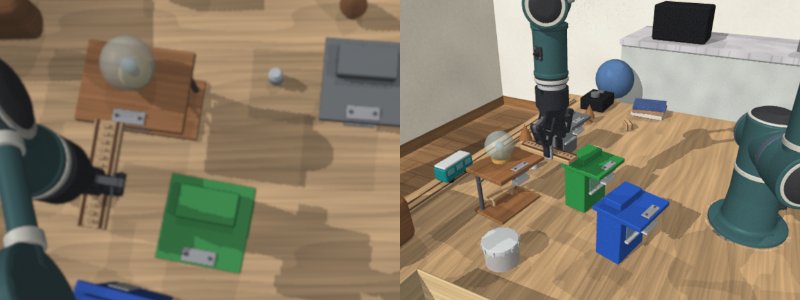

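```bash
python3 - <<'E'
from h import *
P=cloud('t3')
ex=np.array([np.cos(np.radians(-8.4)),np.sin(np.radians(-8.4))]);ey=np.array([-ex[1],ex[0]])
L=np.stack([(P[...,:2]-[.6423,.2201])@ex,(P[...,:2]-[.6423,.2201])@ey,P[...,2]],-1)*1000
m=(L[...,2]>212)&(L[...,2]<250)&(L[...,0]<-40)&(L[...,0]>-300)&(abs(L[...,1])<40)
for a in range(-250,-50,12):
    k=m&(abs(L[...,0]-a)<6)
    if k.sum()>3: print(a,k.sum(),np.percentile(L[k][:,1],[2,98]).round(0),np.percentile(L[k][:,2],[10,50,90]).round(0))
E
```

```text
-226 124 [-20.  18.] [226. 229. 231.]
-214 271 [-20.  18.] [227. 230. 232.]
-202 275 [-20.  18.] [227. 230. 232.]
-190 269 [-20.  18.] [227. 230. 232.]
-178 96 [-26.  17.] [226. 230. 236.]
-154 15 [-18.  -8.] [228. 230. 231.]
-142 165 [-20.  12.] [226. 229. 233.]
-130 261 [-20.  17.] [227. 229. 232.]
-118 263 [-20.  19.] [227. 229. 232.]
-106 264 [-20.  18.] [227. 229. 232.]
-94 259 [-20.  19.] [227. 229. 231.]
-82 253 [-20.  19.] [227. 229. 232.]
-70 7 [-15.  17.] [226. 227. 228.]
```

Plank is centred on the paddle, with its tip 11 mm before the lip and its top at TCP+10.5 mm. Lowering.

>>> step_arm --commands '[{"fingers":1,"dx":0.008,"dy":0,"dz":0.01,"roll":0},{"fingers":1,"dx":0.008,"dy":0,"dz":0.05,"roll":0},{"fingers":1,"dx":0.008,"dy":0,"dz":0.09,"roll":0},{"fingers":1,"dx":0.008,"dy":0,"dz":0.13,"roll":0},{"fingers":1,"dx":0.008,"dy":0,"dz":0.142,"roll":0},{"fingers":1,"dx":0.008,"dy":0,"dz":0.142,"roll":0},{"fingers":1,"dx":0.008,"dy":0,"dz":0.142,"roll":0}]'

```text
time: 6.65
tool_pos: [0.4695, 0.2462, 0.0811]
tcp_rot: [0.227, 3.131, 0.003]
wrist_force: [0.2, -0.9, -0.8]
width: 0.431
grip_force: 80.7
```

```bash
python3 rel.py .5147 .239 .077 81.6
```

```text
t 6.65 pos [0.4695 0.2462 0.0811] head 81.7 F [ 0.2 -0.9 -0.8] w 0.431 grip 80.7 q [ 0.44  0.13  2.06  0.    0.95 -0.99]
delta mm [-45.7  -0.6   4.3] roll 0.1
```

>>> step_arm --commands '[{"fingers":1,"dx":0,"dy":0,"dz":0.005,"roll":0},{"fingers":1,"dx":-0.012,"dy":0,"dz":0.005,"roll":0},{"fingers":1,"dx":-0.024,"dy":0,"dz":0.005,"roll":0},{"fingers":1,"dx":-0.036,"dy":0,"dz":0.005,"roll":0},{"fingers":1,"dx":-0.046,"dy":0,"dz":0.005,"roll":0},{"fingers":1,"dx":-0.046,"dy":0,"dz":0.005,"roll":0}]'

```text
time: 7.4
tool_pos: [0.5147, 0.2388, 0.0743]
tcp_rot: [0.228, 3.133, 0.0]
wrist_force: [-0.1, 0.2, -1.7]
width: 0.439
grip_force: 80.7
```

```bash
python3 rel.py .5147 .239 .077 81.6; python3 -c "
from h import *
snap('side','s4');snap('top','t4')
b=cv2.imread('pics/s4.png');a=cv2.imread('pics/t4.png')
cv2.imwrite('pics/c4.png',np.hstack([cv2.resize(b[190:340,80:280],(400,300),interpolation=2),cv2.resize(a[70:270,100:367],(400,300))]))"
```

```text
t 7.4 pos [0.5147 0.2388 0.0743] head 81.7 F [-0.1  0.2 -1.7] w 0.439 grip 80.7 q [ 0.39  0.21  1.98 -0.    0.95 -1.04]
delta mm [-0.   0.2 -2.7] roll 0.1
```

View pics/c4.png

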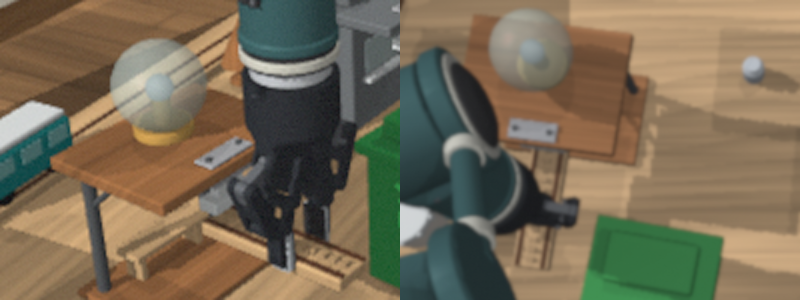

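The plank's tip is under the paddle, clear of the lip. Raising slowly, watching the force.

>>> step_arm --commands '[{"fingers":1,"dx":0,"dy":0,"dz":-0.004,"roll":0},{"fingers":1,"dx":0,"dy":0,"dz":-0.008,"roll":0},{"fingers":1,"dx":0,"dy":0,"dz":-0.011,"roll":0},{"fingers":1,"dx":0,"dy":0,"dz":-0.014,"roll":0},{"fingers":1,"dx":0,"dy":0,"dz":-0.017,"roll":0},{"fingers":1,"dx":0,"dy":0,"dz":-0.02,"roll":0}]' --squeeze 110

```text
time: 8.25
tool_pos: [0.5135, 0.239, 0.0942]
tcp_rot: [-0.226, -3.133, -0.0]
wrist_force: [0.7, 0.7, -4.1]
width: 0.425
grip_force: 112.7
```

>>> step_arm --commands '[{"fingers":1,"dx":0,"dy":0,"dz":-0.002,"roll":0},{"fingers":1,"dx":0,"dy":0,"dz":-0.004,"roll":0},{"fingers":1,"dx":0,"dy":0,"dz":-0.004,"roll":0}]'

```text
time: 8.62
tool_pos: [0.5135, 0.239, 0.0983]
tcp_rot: [-0.226, -3.133, 0.0]
wrist_force: [0.2, 0.0, -2.1]
width: 0.428
grip_force: 112.7
```

>>> step_arm --commands '[{"fingers":1,"dx":0,"dy":0,"dz":-0.0015,"roll":0},{"fingers":1,"dx":0,"dy":0,"dz":-0.003,"roll":0}]'

```text
time: 8.88
tool_pos: [0.5134, 0.2389, 0.1012]
tcp_rot: [-0.226, -3.133, 0.0]
wrist_force: [-0.1, 0.0, -3.2]
width: 0.428
grip_force: 112.7
```

>>> step_arm --commands '[{"fingers":1,"dx":0,"dy":0,"dz":-0.001,"roll":0},{"fingers":1,"dx":0,"dy":0,"dz":-0.002,"roll":0}]'

```text
time: 9.12
tool_pos: [0.5134, 0.2389, 0.1032]
tcp_rot: [-0.226, -3.133, 0.0]
wrist_force: [-0.2, 0.0, -3.4]
width: 0.427
grip_force: 112.7
```

>>> step_arm --commands '[{"fingers":1,"dx":0,"dy":0,"dz":-0.001,"roll":0},{"fingers":1,"dx":0,"dy":0,"dz":-0.002,"roll":0}]'

```text
time: 9.38
tool_pos: [0.5134, 0.2389, 0.105]
tcp_rot: [-0.226, -3.133, 0.0]
wrist_force: [1.8, 1.4, -6.1]
width: 0.429
grip_force: 112.4
```

```bash
python3 -c "
from h import *
snap('side','s5');snap('top','t5')
b=cv2.imread('pics/s5.png')
cv2.imwrite('pics/c5.png',np.hstack([cv2.resize(cv2.imread('pics/s4.png')[240:320,130:237],(400,300),interpolation=2),cv2.resize(b[240:320,130:237],(400,300),interpolation=2)]))
P=cloud('t5');ex=np.array([np.cos(np.radians(-8.4)),np.sin(np.radians(-8.4))]);ey=np.array([-ex[1],ex[0]])
L=np.stack([(P[...,:2]-[.6423,.2201])@ex,(P[...,:2]-[.6423,.2201])@ey,P[...,2]],-1)*1000
m=(L[...,2]>95)&(L[...,2]<130)&(abs(L[...,1])<25)
for a in range(-210,-50,12):
    k=m&(abs(L[...,0]-a)<6)
    if k.sum()>3: print(a,k.sum(),np.percentile(L[k][:,2],[10,50,90]).round(1))
print(read_state()['tool_pos'],read_state()['wrist_force'])
"
```

```text
-186 114 [112.8 116.  118.5]
-174 203 [113.7 116.5 119. ]
-162 202 [113.4 116.2 118.8]
-150 201 [113.1 115.9 118.3]
-138 74 [112.8 115.8 119.7]
-114 9 [110.8 113.  115.3]
-102 96 [110.5 114.3 117.4]
-90 153 [110.6 113.6 116.6]
-78 179 [111.1 113.6 116.2]
-66 197 [110.8 113.2 115.7]
-54 21 [110.8 114.1 115.7]
[0.51337116 0.23893356 0.10495288] [ 0.80927306  0.20394401 -6.20963116]
```

View pics/c5.png

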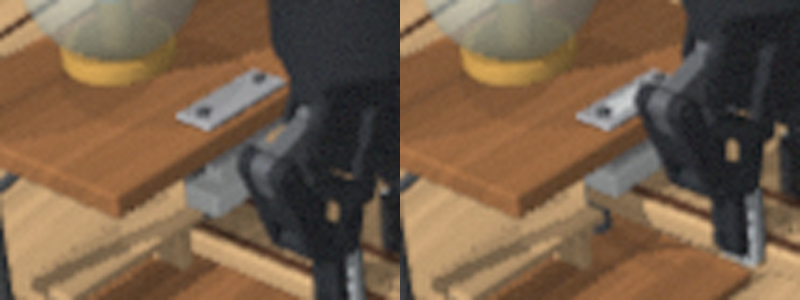

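The bar is up near the lip, the force is starting to rise and the plank has tilted slightly. A bit more to seat it.

>>> step_arm --commands '[{"fingers":1,"dx":0,"dy":0,"dz":-0.001,"roll":0},{"fingers":1,"dx":0,"dy":0,"dz":-0.002,"roll":0},{"fingers":1,"dx":0,"dy":0,"dz":-0.002,"roll":0}]'

```text
time: 9.85
tool_pos: [0.5133, 0.2389, 0.1067]
tcp_rot: [-0.226, -3.133, 0.0]
wrist_force: [3.0, 0.6, -10.1]
width: 0.428
grip_force: 111.9
```

Firm stop reached (10 N against 2.7 N friction). Lower, back out, and carry the plank back.

>>> step_arm --commands '[{"fingers":1,"dx":0,"dy":0,"dz":0.008,"roll":0},{"fingers":1,"dx":0,"dy":0,"dz":0.018,"roll":0},{"fingers":1,"dx":0,"dy":0,"dz":0.026,"roll":0},{"fingers":1,"dx":0.02,"dy":0,"dz":0.028,"roll":0},{"fingers":1,"dx":0.04,"dy":0,"dz":0.028,"roll":0},{"fingers":1,"dx":0.055,"dy":0,"dz":0.028,"roll":0},{"fingers":1,"dx":0.055,"dy":0,"dz":0.028,"roll":0}]'

```text
time: 10.72
tool_pos: [0.4576, 0.2471, 0.0795]
tcp_rot: [-0.224, -3.134, 0.0]
wrist_force: [-0.8, 0.6, -0.8]
width: 0.426
grip_force: 112.9
```

>>> step_arm --commands '[{"fingers":1,"dx":0,"dy":0,"dz":-0.04,"roll":0},{"fingers":1,"dx":0,"dy":0,"dz":-0.09,"roll":0},{"fingers":1,"dx":0,"dy":0,"dz":-0.135,"roll":0},{"fingers":1,"dx":0,"dy":0,"dz":-0.145,"roll":0},{"fingers":1,"dx":0,"dy":0,"dz":-0.145,"roll":0}]'

```text
time: 11.35
tool_pos: [0.4597, 0.2471, 0.2249]
tcp_rot: [0.226, 3.132, 0.001]
wrist_force: [0.2, -0.3, -0.6]
width: 0.427
grip_force: 113.0
```

```bash
python3 rel.py .4235 -.096 .225 13.7; python3 -c "
from h import *
snap('side','s6')
b=cv2.imread('pics/s6.png')
cv2.imwrite('pics/c6.png',np.hstack([cv2.resize(cv2.imread('pics/side0.png')[240:320,130:237],(400,300),interpolation=2),cv2.resize(b[240:320,130:237],(400,300),interpolation=2)]))"
```

```text
t 11.35 pos [0.4597 0.2471 0.2249] head 81.7 F [ 0.2 -0.3 -0.6] w 0.427 grip 113.0 q [ 0.45 -0.02  1.94 -0.    1.23 -0.98]
delta mm [ -13.4 -344.7   -0.4] roll 68.0
```

View pics/c6.png

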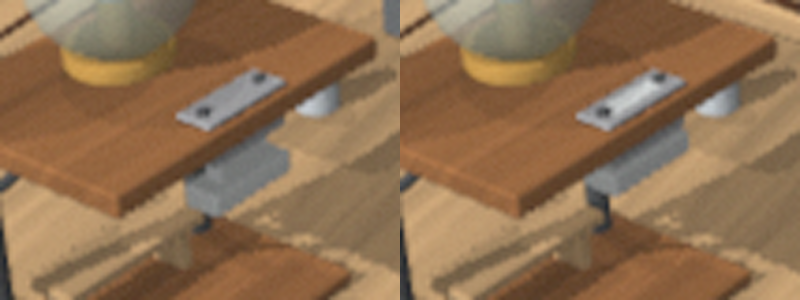

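The bar stands clearly higher and stays there. I'll measure its travel by matching its bottom edge between the two pictures.

```bash
python3 - <<'E'
from h import *
A=cv2.imread('pics/side0.png',0).astype(np.float32);B=cv2.imread('pics/s6.png',0).astype(np.float32)
z=np.load('pics/s6.npz');K=z['K'];T=z['T']
def px(p):
    c=T@np.append(p,1); return np.array([K[0,0]*c[0]/-c[2]+K[0,2],K[1,1]*-c[1]/-c[2]+K[1,2]])
ex=np.array([.989,-.146,0]);ey=np.array([.146,.989,0]);c=np.array([.5916,.2275,0])
p=lambda h,y:px(c-.01*ex+y*ey+[0,0,h])
print('bar bottom front corners z100',p(.1,-.025),p(.1,.025),'z112',p(.112,-.025),p(.112,.025), 'left-rear',px(c+.01*ex+.025*ey+[0,0,.1]))
up=lambda I:cv2.resize(I,None,fx=8,fy=8,interpolation=cv2.INTER_CUBIC)
t=up(A[284:298,181:203]); r=cv2.matchTemplate(up(B[270:302,174:212]),t,cv2.TM_CCOEFF_NORMED)
_,v,_,l=cv2.minMaxLoc(r); print('match',v,'shift px',l[0]/8-7,l[1]/8-14,'12mm shift',p(.112,0)-p(.1,0))
E
```

```text
bar bottom front corners z100 [208.05153034 286.11101561] [188.09885326 299.33984787] z112 [207.62386387 280.24227801] [187.53827749 293.31879808] left-rear [179.2659357  295.64858482]
match 0.5990084409713745 shift px 0.25 -4.375 12mm shift [-0.49176154 -5.94415411]
```

>>> step_arm --commands '[{"fingers":1,"dx":-0.002,"dy":-0.043,"dz":0,"roll":8},{"fingers":1,"dx":-0.004,"dy":-0.086,"dz":0,"roll":17},{"fingers":1,"dx":-0.005,"dy":-0.129,"dz":0,"roll":25},{"fingers":1,"dx":-0.007,"dy":-0.172,"dz":0,"roll":34},{"fingers":1,"dx":-0.008,"dy":-0.215,"dz":0,"roll":42},{"fingers":1,"dx":-0.01,"dy":-0.258,"dz":0,"roll":51},{"fingers":1,"dx":-0.012,"dy":-0.3,"dz":0,"roll":60},{"fingers":1,"dx":-0.013,"dy":-0.345,"dz":0,"roll":68}]'

```text
time: 12.4
tool_pos: [0.4208, -0.0973, 0.2217]
tcp_rot: [-1.943, -2.464, 0.002]
wrist_force: [1.2, -1.4, -0.2]
width: 0.425
grip_force: 113.0
```

```bash
python3 - <<'E'
from h import *
snap('side','s7')
A=cv2.imread('pics/side0.png',0).astype(np.float32);B=cv2.imread('pics/s7.png',0).astype(np.float32)
for u in (186,190,194,198,202):
    print(u,'A',A[276:304,u].astype(int)); print('   ','B',B[276:304,u].astype(int))
cv2.imwrite('pics/c7.png',np.hstack([cv2.resize(cv2.imread('pics/%s.png'%f)[262:304,172:218],(400,365),interpolation=2) for f in('side0','s7')]))
E
```

```text
186 A [106  92  74  71  71  71  69  87 114 132 133 130 120 116 117 128 140 136
 135 135 134 104  64  60  65  73  74  78]
    B [ 94  84  66  71  68  72  73  85 108 117 130 144 137 137 136 128 136 145
 143 131  97  78  64  59  63  72  80  78]
190 A [ 68  73  72  70  78  86  94 106 116 118 118 119 122 120 125 124 125 121
 119 120 134 129  93  90  84  85  81  75]
    B [ 69  69  69  70  79  86  93 108 122 125 119 116 120 121 118 144 160 156
 153 150 153 132  96  90  81  86  77  81]
194 A [ 72  67  76  91 102 117 117 117 116 118 116 122 128 128 123 122 122 120
 139 159 147 124 114 106  87  85  86  88]
    B [ 69  66  79  91 101 117 122 123 117 119 117 124 138 149 154 151 155 158
 158 155 146 121 113 105  89  85  85  89]
198 A [ 86  93 105 115 118 118 115 117 115 123 123 123 122 120 125 141 155 159
 157 138 119 116 132 137 120 107  86  83]
    B [ 84  91 106 123 125 119 114 118 115 132 153 155 158 158 162 163 161 156
 157 139 117 117 132 141 118 102  89  81]
202 A [141 135 125 116 117 120 120 124 121 120 117 119 138 154 156 160 149 126
 117 122 122 127 139 141 137 120 115 106]
    B [118 125 121 117 116 114 117 138 153 160 162 165 164 162 160 162 148 126
 116 120 120 129 139 143 139 120 115 106]
```

View pics/c7.png

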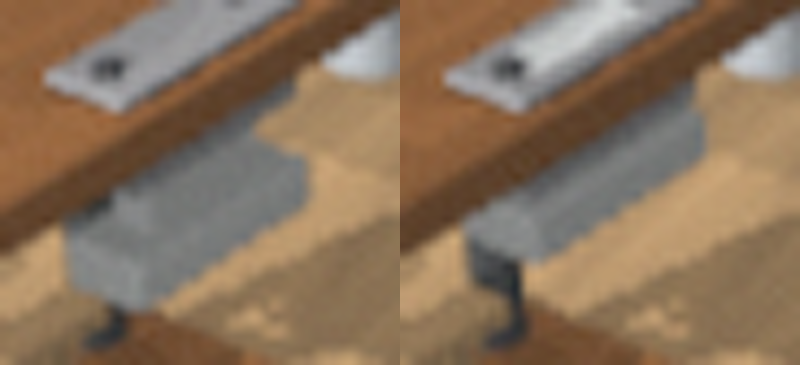

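Edges moved 5.1–5.6 px, i.e. about 11 mm from a start of 0–2 mm, so the switch is fully up. Put the plank down.

>>> step_arm --commands '[{"fingers":1,"dx":0,"dy":0,"dz":0.05,"roll":0},{"fingers":1,"dx":0,"dy":0,"dz":0.1,"roll":0},{"fingers":1,"dx":0,"dy":0,"dz":0.15,"roll":0},{"fingers":1,"dx":0,"dy":0,"dz":0.19,"roll":0},{"fingers":1,"dx":0,"dy":0,"dz":0.205,"roll":0},{"fingers":1,"dx":0,"dy":0,"dz":0.21,"roll":0},{"fingers":1,"dx":0,"dy":0,"dz":0.212,"roll":0},{"fingers":1,"dx":0,"dy":0,"dz":0.212,"roll":0}]'

```text
time: 13.45
tool_pos: [0.4238, -0.0968, 0.0136]
tcp_rot: [1.938, 2.469, 0.002]
wrist_force: [0.1, 0.2, -1.1]
width: 0.428
grip_force: 112.9
```

>>> step_arm --commands '[{"fingers":1,"dx":0,"dy":0,"dz":0.004,"roll":0},{"fingers":1,"dx":0,"dy":0,"dz":0.008,"roll":0},{"fingers":1,"dx":0,"dy":0,"dz":0.008,"roll":0},{"fingers":-1,"dx":0,"dy":0,"dz":0.008,"roll":0},{"fingers":-1,"dx":0,"dy":0,"dz":0.008,"roll":0},{"fingers":-1,"dx":0,"dy":0,"dz":0.008,"roll":0},{"fingers":-1,"dx":0,"dy":0,"dz":0.008,"roll":0}]'

```text
time: 14.32
tool_pos: [0.4226, -0.0964, 0.0044]
tcp_rot: [1.94, 2.471, 0.0]
wrist_force: [-0.6, -0.4, -0.3]
width: 1.0
grip_force: 0.0
```

>>> step_arm --commands '[{"fingers":-1,"dx":0,"dy":0,"dz":0,"roll":0},{"fingers":-1,"dx":0,"dy":0,"dz":-0.04,"roll":0},{"fingers":-1,"dx":0,"dy":0,"dz":-0.1,"roll":0},{"fingers":-1,"dx":0,"dy":0,"dz":-0.15,"roll":0},{"fingers":-1,"dx":0,"dy":0,"dz":-0.15,"roll":0},{"fingers":-1,"dx":0,"dy":0,"dz":-0.15,"roll":0}]'

```text
time: 15.08
tool_pos: [0.422, -0.0963, 0.1539]
tcp_rot: [-1.94, -2.471, 0.0]
wrist_force: [-0.4, -0.1, -0.6]
width: 0.999
grip_force: 0.0
```

```bash
python3 - <<'E'
from h import *
snap('wrist','w8'); P=cloud('w8')
m=(P[...,2]>.006)&(P[...,2]<.03)&(P[...,0]>.36)&(P[...,0]<.5)&(P[...,1]>-.22)&(P[...,1]<0)
print('plank px on table',m.sum()); s=read_state(); print(s['time'],s['tool_pos'],s['wrist_force'],s['width'],s['grip_force'])
snap('side','s8');A=cv2.imread('pics/s7.png',0).astype(float);B=cv2.imread('pics/s8.png',0).astype(float);print(abs(A-B)[262:304,172:218].mean())
E
```

```text
plank px on table 11572
15.125 [ 0.42130437 -0.09604414  0.15287331] [ 0.54104539 -0.7778362   0.03444365] 1.000837025310807 0.0
2.358178053830228
```

Plank is back on the table, the switch is still up and the robot is clear.

```bash
python3 -c "
from workcell import finish_job
print(finish_job())"
```

```text
the job is handed in; nothing more can be done
None
```

I pushed the shelter's lamp switch up to its stop with a plank found in the scene (about 11 mm of travel measured in the side camera). It stayed up, the grey booth was never approached, and the job was handed in at about 15 s with the plank back on the table.

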